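# Put the carving chisels back on their labelled rests

### The job

Two carving chisels have been left lying on the bench: the flat chisel (broad, square-ended blade) and the spoon chisel (thin shank with a round end). Put each one back on the sloping rest whose label pictures its blade: set it down without dropping it, handle bedded in both notches with the blade pointing up the slope and the butt of the handle down against the foot stop, and let go. Leave everything else where it is, including the spear chisel that is already home.

Things in the scene. Friction and masses are not known exactly. Their poses are not given: they have to be found in the camera images.
- chisel_flat: Loose chisel on the table; blade a rectangle 26 wide, square end. Sizes in mm: brown wood handle 130 x 28 wide x 26 high; steel blade 80 long, 4 thick, at mid-height. Origin: centre of the handle's underside; x from butt (-65) to blade end (+145), z up from the underside. 130 g +-35 %, balances 15 to 22 ahead of the origin.
- chisel_spoon: Loose chisel on the table; blade a 9 mm shank ending in a disc 30 across. Sizes in mm: brown wood handle 130 x 28 wide x 26 high; steel blade 80 long, 4 thick, at mid-height. Origin: centre of the handle's underside; x from butt (-65) to blade end (+145), z up from the underside. 130 g +-35 %, balances 15 to 22 ahead of the origin.
- chisel_spear: Chisel already home (leave it); blade a 9 mm shank ending in a diamond 30 wide. Sizes in mm: brown wood handle 130 x 28 wide x 26 high; steel blade 80 long, 4 thick, at mid-height. Origin: centre of the handle's underside; x from butt (-65) to blade end (+145), z up from the underside. 130 g +-35 %, balances 15 to 22 ahead of the origin.
- chisel_flat_tip (a point): Blade end of the flat chisel, at mid thickness (13 mm above the handle's underside).
- chisel_spoon_tip (a point): Blade end of the spoon chisel, at mid thickness (13 mm above the handle's underside).
- slot_flat: Flat chisel's slot, on a pale wooden rest sloping up away from the robot. (mm) Origin: where the centre of the handle's underside lies when home, 75 above the table; x up the 30 degree slope (the way the blade points), z square to it. Two notches at x = +-45, 36 wide inside, floor z = 0. Foot stop: wall face at x = -65, 22 high, for the butt. Rest 80 wide, fixed.
- slot_spoon: Spoon chisel's slot, on a pale wooden rest sloping up away from the robot. (mm) Origin: where the centre of the handle's underside lies when home, 75 above the table; x up the 30 degree slope (the way the blade points), z square to it. Two notches at x = +-45, 36 wide inside, floor z = 0. Foot stop: wall face at x = -65, 22 high, for the butt. Rest 80 wide, fixed.
- slot_spear: Spear chisel's slot, on a pale wooden rest sloping up away from the robot. (mm) Origin: where the centre of the handle's underside lies when home, 75 above the table; x up the 30 degree slope (the way the blade points), z square to it. Two notches at x = +-45, 36 wide inside, floor z = 0. Foot stop: wall face at x = -65, 22 high, for the butt. Rest 80 wide, fixed.
- mid_flat (a point): Middle between the two notches of this slot, on the board, 14 mm under the slot's origin. Each notch is 22 long in x, sides straight to z = 10 mm, flared outward to z = 22, 70 over all; from x = -34 to +34 nothing stands beside the handle, so fingers have room there. Same on all rests.
- label_flat (a point): Centre of the label on the flat top, 110 mm high, of the block at the high end of the rest (65 deep, 80 wide): white card with a dark picture of the blade, 52 mm long, here the broad rectangle.
- label_spoon (a point): Centre of the label on the flat top, 110 mm high, of the block at the high end of the rest (65 deep, 80 wide): white card with a dark picture of the blade, 52 mm long, here a thin shank with a round disc.
- label_spear (a point): Centre of the label on the flat top, 110 mm high, of the block at the high end of the rest (65 deep, 80 wide): white card with a dark picture of the blade, 52 mm long, here a thin shank with a diamond.
- mallet: Bystander: round wooden mallet lying down, head 84 mm across and 110 long, handle 28 mm thick and 150 long. Origin between head and handle, on the table.
- blank: Bystander: pale wood block 160 x 65 x 65 mm. Origin: centre of its underside.
- stone: Bystander: grey sharpening stone 150 x 50 x 25 mm. Origin: centre of its underside.
- pencil: Bystander: square brown pencil 130 x 9 x 9 mm. Origin: centre of its underside.
- offcut: Bystander: wood offcut 45 x 32 x 22 mm. Origin: centre of its underside.
There are look-alikes about, which are no part of the job. Leave any purple look-alike of the chisel_spoon alone.

How it is judged (in metres and radians):
At the end, for the whole second after the job is handed in: Both chisels lie released and still on the rest picturing their blade: handle on both notch floors (5 mm), centred within 8 mm, in line within 0.12 rad, blade up the slope, butt within 9 mm of the foot stop; the spear chisel has moved less than 10 mm (x of chisel_flat in the frame of slot_flat between -0.006 and 0.009 m and y of chisel_flat in the frame of slot_flat between -0.008 and 0.008 m and z of chisel_flat in the frame of slot_flat between -0.004 and 0.005 m and angle between the x axis of chisel_flat and the x axis of slot_flat, either way round below 0.12 rad and x of chisel_flat_tip in the frame of slot_flat above 0.12 m and linear speed of each of chisel_flat, chisel_spoon below 0.02 m/s and contact force between each of chisel_flat, chisel_spoon and the fingers below 0.1 N and x of chisel_spoon in the frame of slot_spoon between -0.006 and 0.009 m and y of chisel_spoon in the frame of slot_spoon between -0.008 and 0.008 m and z of chisel_spoon in the frame of slot_spoon between -0.004 and 0.005 m and angle between the x axis of chisel_spoon and the x axis of slot_spoon, either way round below 0.12 rad and x of chisel_spoon_tip in the frame of slot_spoon above 0.12 m and distance of chisel_spear from where it was at the start of the episode below 0.01 m); the robot touches nothing.
It fails at once if the flat chisel is dropped or thrown (moving faster than 0.7 m/s with no finger on it, as after a fall of 25 mm) (linear speed of chisel_flat above 0.7 m/s and contact force between chisel_flat and the fingers below 0.01 N).
It fails at once if the spoon chisel is dropped or thrown (moving faster than 0.7 m/s with no finger on it, as after a fall of 25 mm) (linear speed of chisel_spoon above 0.7 m/s and contact force between chisel_spoon and the fingers below 0.01 N).
It fails at once if the spear chisel is moved by more than 10 mm (distance of chisel_spear from where it was at the start of the episode above 0.01 m).
It fails at once if a bystander (mallet, blank, stone, pencil or offcut) is moved by more than 30 mm (distance of any of mallet, blank, stone, pencil, offcut from where it was at the start of the episode above 0.03 m).
It also fails if it takes over 66 s, if anything falls off the work surface, if the arm or the gripper's body presses on something with over 40 N, if the wrist force passes 120 N, or if a joint passes its speed limit or range.

### The arm

A 6-joint arm with a two-finger parallel gripper is mounted at the origin on the work surface. World frame = base frame: x ahead of the robot, y to its left, z up, the work surface at z = 0. Lengths are in mm, angles in degrees, forces in N, time in s.
With the tool pointing down it reaches from about 325 to 900 mm from the base axis. Payload 6.1 kg.
Tool frame: the origin (TCP) lies on the front face of the gripper's body, between the roots of the fingers; the fingertips stand 73 mm ahead of it and the grasp point (between the pads) lies 54 mm ahead of it (arm.tip_extent is the distance from the TCP to the fingertips, in mm); z points along the fingers, y is the line along which they close (so a half turn about z gives the same grasp; the last joint's range is limited). The gripper opens to 85 mm and grips with 20 to 120 N. Pads are 22 mm wide; open, the fingers measure 114 mm over their backs; the gripper's body (76 mm by 85 mm) begins 54 mm behind the grasp point. The pads swing forward as they close: fully open they stand 13 mm farther back than shut.
Start: joints at [-70.422, 12.628, 87.462, -0, 79.91, -7.225], TCP at [281.82, -557.848, 303.9] pointing down, gripper open.
Joint ranges: [-170.65, 170.65], [-52.31, 119.04], [5.05, 147.46], [-71.25, 251.25], [11.57, 151.72], [-153.62, 153.62]. Speed limits (degrees/s): [147.25, 147.25, 172.46, 180, 180, 180].

### API

Orientations are given as a 3x3 rotation matrix whose columns are the frame's x, y, z axes.
In Python, from plant import arm gives the robot as it stands. The module is installed in compiled form; this text tells all that it offers. Calls block until the motion is done:
- arm.move_to(position, orientation): joint-space move of the TCP to a pose.
- arm.line_to(position, rotation=None, feed=150, max_force=None): straight line of the TCP; rotation=None keeps the orientation; feed is the mean speed in mm/s. With max_force (N) it stops when the force on the tool has changed by that much, and returns True; else False.
- arm.set_joints(angles): joint-space move.
- arm.grip(opening, effort=None): finger opening in mm; effort is the grip in N (None keeps the last); returns when the fingers have stopped.
- arm.wait(seconds).
- arm.solve_ik(position, orientation): joint angles nearest the present ones, or None.
- arm.read_state(): the state.
- arm.capture(name): name is "side" or "top"; returns (picture, depth): 384x512x3 uint8, red, green, blue; 384x512 float32, mm along the optical axis (not along the pixel's ray), 0 where there is no reading.
- arm.get_calibration(name): a dict with "camera_matrix" (3x3 intrinsics, pixels), "view" (4x4, takes a point from world to camera coordinates). Camera axes: x right, y down, z forward; pixel columns grow to the right and rows downward; lengths in mm; the calibration is good to about 2 mm. A picture is of the moment at which its call begins. get_calibration takes no time and is no camera call.
A pose or a line that the arm cannot do raises arm.Unreachable and nothing moves.
- arm.sign_off(): hands the job in; it is judged then, once.
The state is a dict: "time_s": time; "joint_pos": joint angles; "joint_velocities": joint speeds; "joint_efforts": joint torques, N m; "ee_pos": TCP position; "eef_rot": TCP orientation; "wrist_force": force on the tool from outside, world axes, zero at the start; "wrist_torque": the same for the moment, N m; "width": finger opening in mm; "grasp_force": force on a finger pad.
Only numpy, scipy, OpenCV 4.12 (cv2) and the standard library are available. Lean on these libraries where they do the work, as an engineer would, in place of code of your own. Each camera call takes 0.05 s, during which the arm holds its last target. There are 200 camera calls.

## Working session

There is one attempt and no reset: what is moved stays moved. The work goes in short steps, each a Python script; the robot and the scene stay as the last script left them, time stands still between calls to the robot, and variables do not carry over. Pictures are saved under pics/ and viewed, at most 10 in all, crops included, and the job is handed in when it is done.

```bash
mkdir -p pics; python3 - <<'E'
from plant import arm
import cv2,numpy as np
for n in("top","side"):
    p,d=arm.capture(n); c=arm.get_calibration(n)
    np.savez(f"{n}0.npz",p=p,d=d,K=c["camera_matrix"],V=c["view"])
    cv2.imwrite(f"pics/{n}0.png",cv2.resize(p[:,:,::-1],(800,600),interpolation=cv2.INTER_CUBIC))
    V=np.array(c["view"]);print(n,np.round(c["camera_matrix"],1).tolist(),np.round(-V[:3,:3].T@V[:3,3]),np.round(V[:3,:3],3).tolist(),(d==0).mean())
print(arm.tip_extent,arm.read_state())
E
```

```text
top [[498.8, 0.0, 255.8], [0.0, 498.8, 185.0], [0.0, 0.0, 1.0]] [ 343.   44. 1588.] [[0.01, -1.0, -0.002], [-0.993, -0.01, -0.113], [0.113, 0.003, -0.994]] 0.004069010416666667
side [[494.0, 0.0, 258.2], [0.0, 494.0, 190.0], [0.0, 0.0, 1.0]] [ -30.  963. 1360.] [[-0.854, -0.52, 0.017], [-0.411, 0.655, -0.634], [0.318, -0.549, -0.773]] 0.0038248697916666665
72.6 {'time_s': 0.1, 'joint_pos': array([-7.04221064e+01,  1.26709504e+01,  8.75213307e+01, -1.14843715e-03,
        7.99100329e+01, -7.22321306e+00]), 'joint_velocities': array([-0.15357691, -0.07701677, -0.20220616, -0.09573281,  0.01069655,
       -0.02881282]), 'joint_efforts': array([ 1.59975618e-03, -4.98242462e+01, -3.90547013e+01, -6.47305228e-05,
        5.66491188e-03, -9.14692663e-06]), 'ee_pos': array([ 281.6726669 , -557.44577003,  302.88647136]), 'eef_rot': array([[ 8.92575582e-01,  4.50897384e-01, -6.16964706e-04],
       [ 4.50897759e-01, -8.92574032e-01,  1.67586390e-03],
       [ 2.04955972e-04, -1.77402320e-03, -9.99998405e-01]]), 'wrist_force': array([-0.54507413, -0.03171195,  0.46391966]), 'wrist_torque': array([-0.043244  ,  0.01446375,  0.04894138]), 'grasp_force': 0.0, 'width': 85.49145315851548}
```

View pics/top0.png

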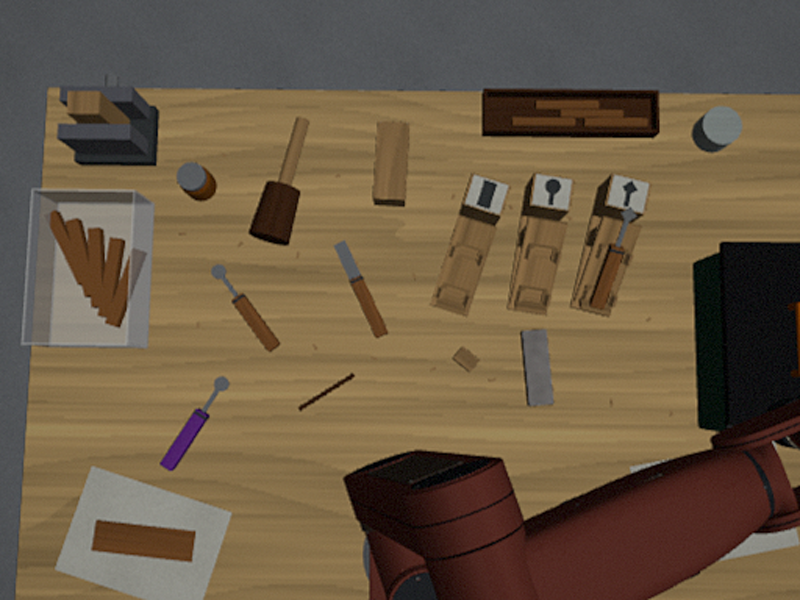

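View pics/side0.png

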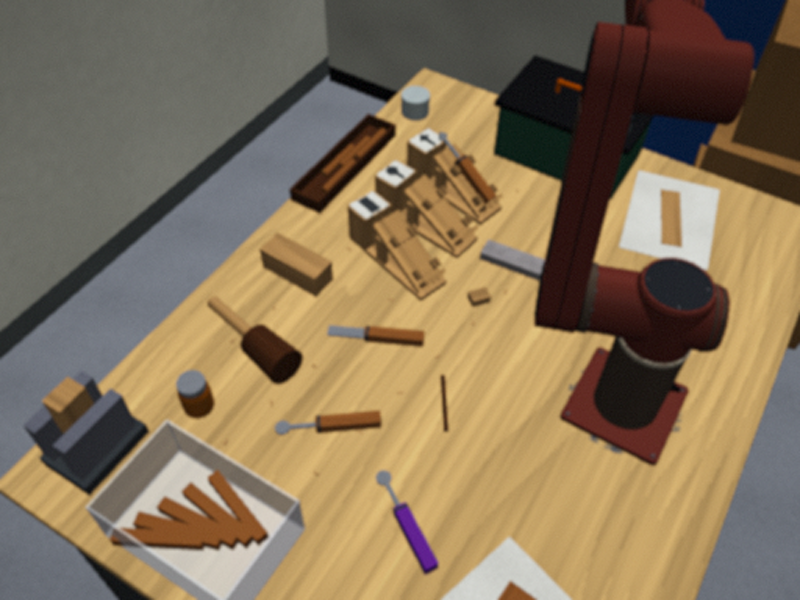

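Top view (800x600 px): flat chisel with square blade end at (341,243) and butt at (381,335). Brown spoon chisel with disc at (218,271) and butt at (272,348). The purple look-alike at (195,425) must be left alone. Rest labels, left to right, are flat (487,195), spoon (552,190) and spear (628,190, occupied). The side view agrees.

```bash
cat > h.py <<'E'
import numpy as np,cv2
def load(n):
    f=np.load(n);return f["p"],f["d"],f["K"],f["V"]
def cloud(d,K,V):
    v,u=np.mgrid[:d.shape[0],:d.shape[1]]
    c=np.stack([(u-K[0,2])/K[0,0]*d,(v-K[1,2])/K[1,1]*d,d],-1)
    return (c-V[:3,3])@V[:3,:3]
def ray(uv,z,K,V):
    r=V[:3,:3].T@np.linalg.inv(K)@np.array([uv[0],uv[1],1.]);o=-V[:3,:3].T@V[:3,3]
    return o+r*(z-o[2])/r[2]
def proj(p,K,V):
    q=K@(V[:3,:3]@np.asarray(p,float)+V[:3,3]);return q[:2]/q[2]
E
python3 - <<'E'
from h import *
S=.64
rois={"top":{"flat":(325,230,400,345),"spoon":(205,255,290,360)},"side":{"flat":(320,315,435,355),"spoon":(268,400,392,442)}}
lab={"top":{"flat":(460,165,515,225),"spoon":(523,165,578,220),"spear":(600,165,655,220)},"side":{"flat":(340,185,395,225),"spoon":(370,155,420,195),"spear":(400,122,450,155)}}
def box(r):return [int(x*S) for x in r]
for n in("top","side"):
    p,d,K,V=load(n+"0.npz");W=cloud(d,K,V);hsv=cv2.cvtColor(p,cv2.COLOR_RGB2HSV)
    t=W[200:260,200:330].reshape(-1,3) if n=="top" else W[230:260,200:280].reshape(-1,3)
    print(n,"table z",np.round(np.median(t[:,2]),1),t[:,2].std().round(1))
    for k,r in rois[n].items():
        a,b,c,e=box(r);sub=W[b:e,a:c];h=hsv[b:e,a:c]
        up=((sub[...,2]>6)&(sub[...,2]<45)).astype(np.uint8)
        sat=h[...,1]
        hm=((sat>150)&(h[...,2]<150)).astype(np.uint8)
        for nm,m in(("up",up),("handle",hm)):
            N,L,st,_=cv2.connectedComponentsWithStats(m);i=1+st[1:,4].argmax();mm=L==i
            P=sub[mm];ys,xs=np.nonzero(mm)
            print(k,nm,st[i,4],"med",np.median(P,0).round(1),"z pct",np.percentile(P[:,2],[10,50,90]).round(1),end=" ")
            if nm=="handle":
                q=P[P[:,2]>20][:,:2].astype(np.float32) if (P[:,2]>20).any() else P[:,:2].astype(np.float32)
                R=np.array([ray((x+a,y+b),26,K,V)[:2] for x,y in zip(xs,ys)],np.float32)
                print("raybox",np.round(np.array(cv2.boxPoints(cv2.minAreaRect(R))),1).tolist(),cv2.minAreaRect(R))
            else:
                q=P[:,:2];e1=np.linalg.svd(q-q.mean(0),full_matrices=False)[2][0];s=(q-q.mean(0))@e1;print("ax",e1.round(3),(q.mean(0)+e1*s.min()).round(1),(q.mean(0)+e1*s.max()).round(1))
        print("  table-colour",np.median(h.reshape(-1,3),0))
    for k,r in lab[n].items():
        a,b,c,e=box(r);h=hsv[b:e,a:c];m=((h[...,1]<70)&(h[...,2]>110)).astype(np.uint8)
        cs=max(cv2.findContours(m,0,2)[0],key=cv2.contourArea);pts=np.array([ray((x+a,y+b),110,K,V)[:2] for x,y in cs[:,0]],np.float32)
        mm=cv2.drawContours(np.zeros_like(m),[cs],-1,1,-1)>0
        print("label",k,cv2.minAreaRect(pts),"z",np.median(W[b:e,a:c][mm],0).round(1))
p,_,_,_=load("top0.npz")
cr=p[100:245,125:420];cv2.imwrite("pics/crop.png",cv2.resize(cr[:,:,::-1],(800,393),interpolation=cv2.INTER_CUBIC))
E
```

```text
top table z 0.8 100.0
flat up 585 med [523.3 129.3  23.3] z pct [12.1 23.3 29.6] ax [-0.901 -0.433] [619.4 175.6] [428.6  84. ]
flat handle 306 med [482.4 109.8  26.4] z pct [21.5 26.4 30.8] raybox [[423.0, 94.0999984741211], [434.20001220703125, 71.19999694824219], [542.0999755859375, 124.0999984741211], [530.7999877929688, 147.0]] ((482.53924560546875, 109.10063934326172), (120.11486053466797, 25.574960708618164), 26.11690902709961)
  table-colour [ 19. 115. 136.]
spoon up 527 med [470.2 352.   24.2] z pct [12.6 24.2 30.7] ax [-0.785 -0.619] [570.2 431.1] [400.6 297.4]
spoon handle 332 med [448.5 335.2  26.3] z pct [20.7 26.3 31.1] raybox [[392.8999938964844, 309.29998779296875], [409.6000061035156, 287.6000061035156], [504.79998779296875, 360.70001220703125], [488.1000061035156, 382.3999938964844]] ((448.8792419433594, 334.9881896972656), (120.02308654785156, 27.407791137695312), 37.540950775146484)
  table-colour [ 19. 115. 137.]
label flat ((698.695556640625, -116.98841094970703), (71.83377075195312, 62.74384689331055), 73.02025604248047) z [ 698.4 -116.7  111.3]
label spoon ((7
[... 905 characters left out ...]
 28.8] raybox [[387.0, 319.3999938964844], [407.79998779296875, 293.20001220703125], [499.5, 365.8999938964844], [478.79998779296875, 392.1000061035156]] ((443.2538146972656, 342.621337890625), (117.04954528808594, 33.40290832519531), 38.392417907714844)
  table-colour [ 19. 122. 191.]
label flat ((697.0468139648438, -119.57868957519531), (75.78596496582031, 66.18412780761719), 73.16229248046875) z [ 696.5 -118.3  110.3]
label spoon ((703.7147827148438, -246.62753295898438), (77.20977783203125, 66.24085235595703), 82.64967346191406) z [ 702.7 -245.2  110.5]
label spear ((690.2518920898438, -397.191650390625), (88.53862762451172, 85.98918914794922), 74.86380004882812) z [ 698.4 -386.6  110.6]
```

View pics/crop.png

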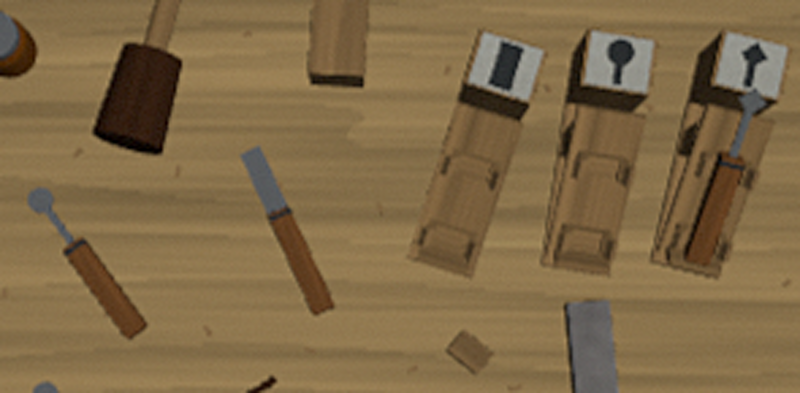

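The crop confirms the two brown chisels (square blade and round disc), the purple one is outside the crop, and the labels read rectangle, disc and diamond from left to right. Next I fit the sloping boards.

```bash
python3 - <<'E'
from h import *
L={"flat":((697.9,-118.2),73.1-90),"spoon":((704.4,-245.1),82.1-90),"spear":((703,-391),76.2-90)}
for n in("top","side"):
    p,d,K,V=load(n+"0.npz");W=cloud(d,K,V).reshape(-1,3);W=W[d.reshape(-1)>0]
    for k,(c,a) in L.items():
        a=np.radians(a);R=np.array([[np.cos(a),np.sin(a)],[-np.sin(a),np.cos(a)]])
        q=(W[:,:2]-c)@R.T;s,t,z=q[:,0],q[:,1],W[:,2]
        reg=(s>-230)&(s<-38)&(abs(t)<60)&(z>8)
        prof=[(int(x),round(float(np.median(z[reg&(abs(t)<14)&(abs(s-x)<4)])),0)) for x in range(-220,-36,8) if (reg&(abs(t)<14)&(abs(s-x)<4)).sum()>2]
        print(n,k,prof)
        f=reg&(abs(t)<36)&(s>-200)
        z0=z-np.tan(np.pi/6)*s; hist,e=np.histogram(z0[f],np.arange(60,220,2))
        b=e[hist.argmax()]+1
        on=f&(abs(z0-b)<5);A=np.c_[s[on],t[on],np.ones(on.sum())];co=np.linalg.lstsq(A,z[on],rcond=None)[0]
        res=z-(co[0]*s+co[1]*t+co[2]);e2=(s>-200)&(s<-40)&(abs(t)<60)&(abs(res)<5)
        near=e2&(s<-120);far=e2&(s>-100)
        print("  slope",np.degrees(np.arctan(co[0])).round(1),"tilt",co[1].round(3),"s_mid(z=62.9)",((62.9-co[2])/co[0]).round(1),"t edges near",np.percentile(t[near],[2,98]).round(1),"far",np.percentile(t[far],[2,98]).round(1))
E
```

```text
top flat [(-220, 57.0), (-212, 42.0), (-204, 41.0), (-196, 53.0), (-188, 57.0), (-180, 50.0), (-172, 48.0), (-164, 56.0), (-156, 58.0), (-148, 64.0), (-140, 67.0), (-132, 74.0), (-124, 91.0), (-116, 98.0), (-108, 102.0), (-100, 93.0), (-92, 95.0), (-84, 100.0), (-76, 106.0), (-68, 109.0), (-60, 115.0), (-52, 110.0)]
  slope 30.0 tilt -0.004 s_mid(z=62.9) -149.1 t edges near [-33.7  40. ] far [-34.   39.1]
top spoon [(-220, 58.0), (-212, 42.0), (-204, 38.0), (-196, 53.0), (-188, 58.0), (-180, 49.0), (-172, 51.0), (-164, 54.0), (-156, 59.0), (-148, 64.0), (-140, 70.0), (-132, 74.0), (-124, 90.0), (-116, 99.0), (-108, 102.0), (-100, 94.0), (-92, 96.0), (-84, 100.0), (-76, 105.0), (-68, 110.0), (-60, 113.0), (-52, 108.0)]
  slope 29.9 tilt -0.001 s_mid(z=62.9) -149.4 t edges near [-31.7  42.3] far [-33.   40.8]
top spear [(-220, 68.0), (-212, 73.0), (-204, 80.0), (-196, 83.0), (-188, 86.0), (-180, 91.0), (-172, 96.0), (-164, 100.0), (-156, 106.0), (-148, 109.0), (-140, 112.0), (-132, 118.0), (-124, 125.0), (-116, 128.0), (-108, 124.0), (-100, 123.0), (-92, 100.0), (-84, 105.0), (-76, 108
[... 668 characters left out ...]
), (-156, 60.0), (-148, 66.0), (-140, 69.0), (-132, 76.0), (-124, 96.0), (-116, 97.0), (-108, 18.0), (-100, 94.0), (-92, 98.0), (-84, 102.0), (-76, 107.0), (-68, 109.0), (-60, 111.0)]
  slope 30.1 tilt 0.007 s_mid(z=62.9) -149.9 t edges near [-34.2  43.8] far [-34.2  42.7]
side spear [(-220, 62.0), (-212, 74.0), (-204, 75.0), (-196, 80.0), (-188, 88.0), (-180, 90.0), (-172, 91.0), (-164, 97.0), (-156, 102.0), (-148, 107.0), (-140, 103.0), (-132, 110.0), (-124, 118.0), (-116, 120.0), (-108, 114.0), (-100, 94.0), (-92, 98.0), (-84, 101.0), (-76, 109.0), (-68, 111.0), (-60, 149.0), (-52, 154.0), (-44, 32.0)]
  slope 30.0 tilt 0.011 s_mid(z=62.9) -152.1 t edges near [ 1.5 40. ] far [-38.5  39.5]
```

```bash
cat >> h.py <<'E'
def frame(yaw,tilt):
    a,b=np.radians([yaw,tilt]);x=np.array([np.cos(a)*np.cos(b),np.sin(a)*np.cos(b),np.sin(b)])
    z=-np.array([-np.cos(a)*np.sin(b),-np.sin(a)*np.sin(b),np.cos(b)])
    return np.c_[x,np.cross(z,x),z]     # tool x along chisel, z into the surface
CH={"flat":(np.array([487,111.5,0]),26.0,1.5),"spoon":(np.array([452.5,338,0]),37.6,3)}
LB={"flat":(np.array([697.9,-118.2]),-16.9),"spoon":(np.array([704.4,-245.1]),-7.9)}
GX,TIPZ=15,3.0     # grasp: ahead of origin, fingertip height over underside
def slot(k):
    c,yaw=LB[k];a=np.radians(yaw);u=np.array([np.cos(a),np.sin(a)]);v=np.array([-u[1],u[0]])
    o=np.r_[c-157*u+CH[k][2]*v,75.];R=frame(yaw,30);return o,R
def slot_tcp(k,x,z):
    o,R=slot(k);return o+R[:,0]*(GX+x)-R[:,2]*(72.6+TIPZ+z),R
E
cat > pick.py <<'E'
from h import *;from plant import arm;import sys
k=sys.argv[1];o,yaw,_=CH[k];R=frame(yaw,0);g=o+R[:,0]*GX
for x,z in((6,90),(6,4),(1,0)): print("ik",np.round(arm.solve_ik(*slot_tcp(k,x,z)),0))
arm.move_to(g+[0,0,200],R);arm.grip(60,60)
arm.line_to(g+[0,0,72.6+TIPZ+30],feed=200)
p,d=arm.capture("side");cv2.imwrite(f"pics/{k}_pre.png",p[:,:,::-1])
print(arm.line_to(g+[0,0,72.6+TIPZ],feed=60,max_force=12))
arm.grip(10,60);arm.wait(.2);s=arm.read_state();print(s["ee_pos"],s["width"],s["grasp_force"])
arm.line_to(g+[0,0,72.6+TIPZ+120],feed=120);arm.wait(.3)
s=arm.read_state();print(s["time_s"],s["width"],s["grasp_force"],s["wrist_force"],s["wrist_torque"])
p,d=arm.capture("side");np.savez(f"{k}_held.npz",p=p,d=d);cv2.imwrite(f"pics/{k}_held.png",cv2.resize(p[120:330,140:420,::-1],(800,600)))
E
python3 pick.py flat
```

```text
ik [-15. -20. 131.  -2.  39.  93.]
ik [-15.  -5. 128.  -2.  27.  93.]
ik [-15.  -5. 128.  -2.  26.  93.]
False
[500.96700713 118.12239903  76.18046768] 26.614093279120492 60.245522260665894
6.3833 26.695556613812954 59.50013995170593 [ 0.10041928 -0.33489247 -1.81412296] [ 0.00879957  0.04656237 -0.02286283]
```

View pics/flat_held.png

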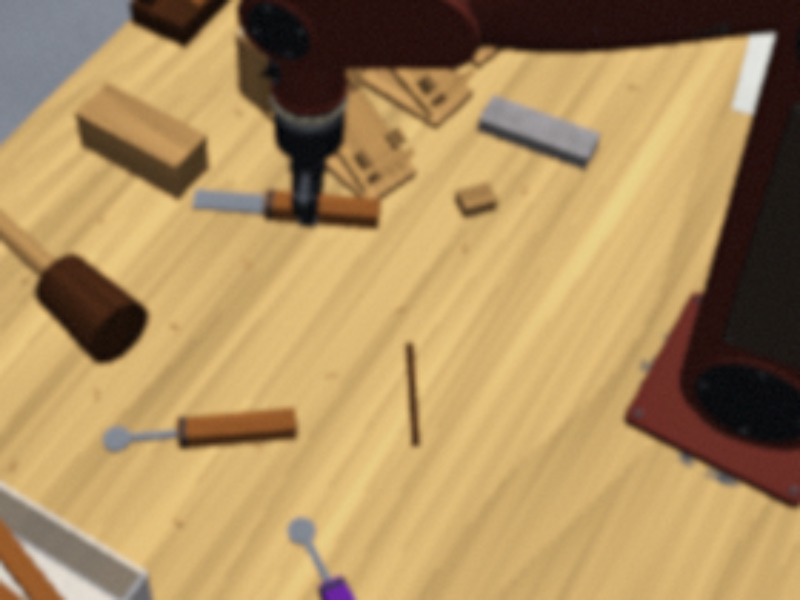

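Flat chisel held level: blade end at (195,200), butt at (378,213). Now I place it with a guarded slide and lowering.

```bash
cat > place.py <<'E'
from h import *;from plant import arm;import sys
k=sys.argv[1]
arm.move_to(*slot_tcp(k,8,90))
def ln(x,z,f,m=None):
    r=arm.line_to(slot_tcp(k,x,z)[0],feed=f,max_force=m);o,R=slot(k);s=arm.read_state()
    q=R.T@(s["ee_pos"]-o);print((x,z),r,"x",round(q[0]-GX,1),"y",round(q[1],1),"z",round(-q[2]-72.6-TIPZ,1),"F",(R.T@s["wrist_force"]).round(1),"t",round(s["time_s"],1));return q[0]-GX
ln(8,30,150);ln(8,5,50,10)
x=ln(-10,5,25,7)+0.5
ln(x,5,20);ln(x,-5,20,7)
p,d=arm.capture("side");cv2.imwrite(f"pics/{k}_down.png",cv2.resize(p[70:200,190:340,::-1],(693,600)))
E
python3 place.py flat
```

```text
(8, 30) False x 7.7 y -0.8 z 29.6 F [-0.7  0.4  1.1] t 7.8
(8, 5) False x 7.8 y 0.1 z 4.8 F [-1.1 -0.6  1.3] t 8.4
(-10, 5) True x -0.0 y 0.0 z 5.4 F [3.7 0.3 0.7] t 8.9
(np.float64(0.4932562928934594), 5) False x 0.3 y 0.0 z 4.9 F [-0.4  0.2  1.5] t 9.1
(np.float64(0.4932562928934594), -5) True x 0.3 y -0.0 z 0.1 F [-0.2  1.1 -9.2] t 9.5
```

View pics/flat_down.png

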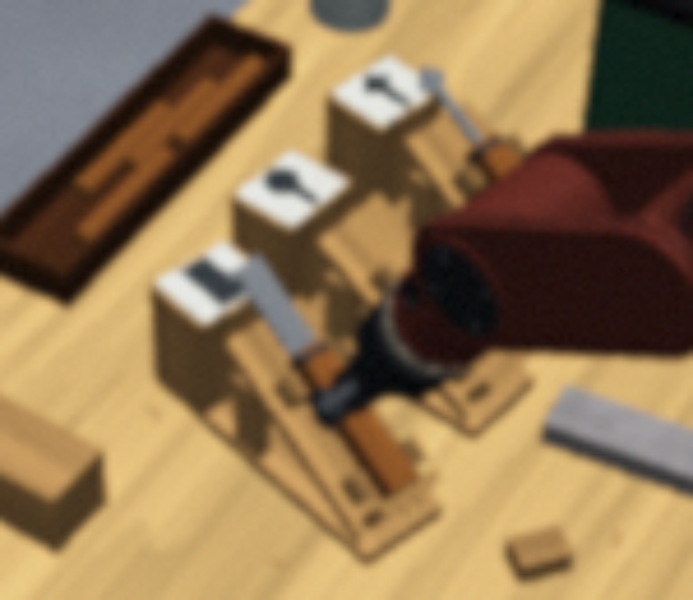

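Contact came at x≈0 and z≈0, as modelled. The picture shows the flat chisel bedded between the notches on the rectangle rest. Release it, then fetch the spoon chisel.

```bash
cat > release.py <<'E'
from h import *;from plant import arm;import sys
k=sys.argv[1]
arm.grip(50);arm.wait(.2);_,R=slot(k);e=arm.read_state()["ee_pos"]
print(arm.read_state()["width"],arm.line_to(e-R[:,2]*40,feed=80),arm.line_to(e-R[:,2]*120,feed=200))
E
python3 release.py flat && python3 pick.py spoon
```

```text
49.84948138019543 False False
ik [-40. -12. 125.  22.  44.  45.]
ik [-37.   1. 122.  26.  33.  42.]
ik [-37.   1. 122.  27.  32.  41.]
False
[464.82108826 347.43000144  76.23990445] 26.76139588491876 60.89685916900635
16.4083 26.533250319740162 60.33055901527405 [-0.71438707 -0.34928477 -1.37392446] [-0.04505484  0.00834333 -0.0098956 ]
```

View pics/spoon_held.png

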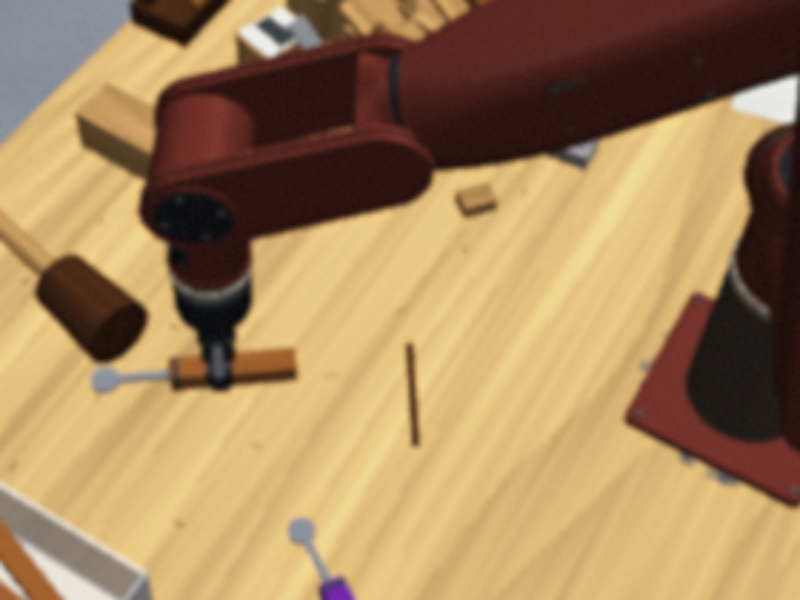

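Spoon chisel (disc at (105,380), butt at (295,365)) is held level. I'll raise it first, so it crosses the flat rest well clear, then place it.

```bash
python3 - <<'E'
from h import *;from plant import arm
e=arm.read_state()["ee_pos"];arm.line_to([e[0],e[1],370],feed=200)
for z in(190,160,140,120):
    t,R=slot_tcp("spoon",8,z)
    if arm.solve_ik(t,R) is not None: break
print(z,t);arm.move_to(t+[0,0,40] if arm.solve_ik(t+[0,0,40],R) is not None else t,R)
E
python3 place.py spoon
```

```text
190 [ 437.49223742 -205.03474294  316.51634725]
(8, 30) False x 9.6 y 0.5 z 31.3 F [-1.4  0.7  1.4] t 20.6
(8, 5) False x 7.7 y -0.1 z 4.7 F [-1.  -0.2  0.8] t 21.3
(-10, 5) True x -1.0 y 0.3 z 5.4 F [ 3.5 -0.3  0.9] t 21.8
(np.float64(-0.48358854217288894), 5) False x -0.7 y -0.0 z 4.9 F [0.9 0.7 0.9] t 22.0
(np.float64(-0.48358854217288894), -5) True x -0.7 y -0.1 z 0.2 F [-1.1 -0.4 -9.5] t 22.4
```

View pics/spoon_down.png

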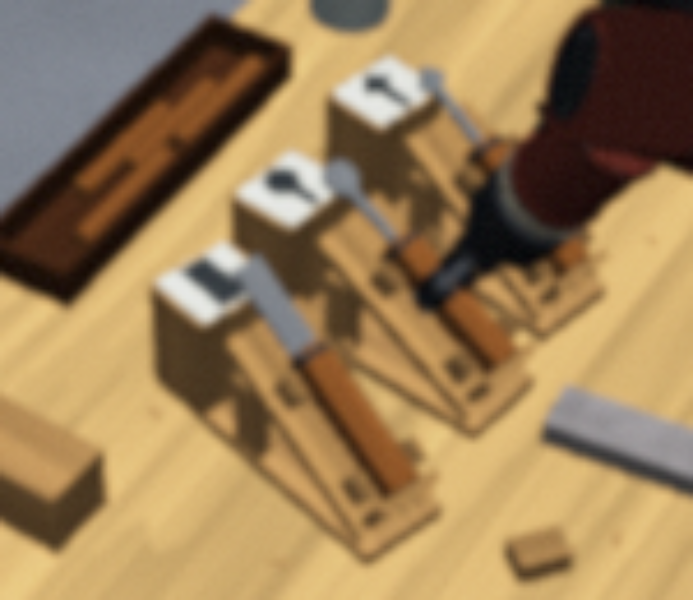

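The spoon chisel is bedded on the disc rest, and the flat chisel stayed put after its release. Release, back away and check from above.

```bash
python3 release.py spoon && python3 - <<'E'
from h import *;from plant import arm
arm.set_joints([-70.4,12.6,87.5,0,79.9,-7.2]);arm.wait(.3)
p,d=arm.capture("top");_,_,K,V=load("top0.npz");W=cloud(d,K,V).reshape(-1,3);hsv=cv2.cvtColor(p,cv2.COLOR_RGB2HSV).reshape(-1,3)
m=(hsv[:,1]>150)&(hsv[:,2]<150)
for k in("flat","spoon"):
    o,R=slot(k);q=(W-o)@R;h=m&(abs(q[:,0])<75)&(abs(q[:,1])<25)&(-q[:,2]>20)&(-q[:,2]<33)
    P=q[h];print(k,h.sum(),"mean xy",P.mean(0).round(1),"x range",np.percentile(P[:,0],[1,99]).round(1),"yaw",np.degrees(np.polyfit(P[:,0],P[:,1],1)[0]).round(1))
print(arm.read_state()["time_s"])
cv2.imwrite("pics/end.png",cv2.resize(p[100:245,125:420,::-1],(800,393),interpolation=cv2.INTER_CUBIC))
E
```

```text
50.343081723920996 False False
flat 321 mean xy [ -1.   -0.9 -25.7] x range [-62.   65.2] yaw -0.0
spoon 332 mean xy [  0.1  -2.1 -25.3] x range [-61.7  65.1] yaw -0.0
26.0167
```

View pics/end.png

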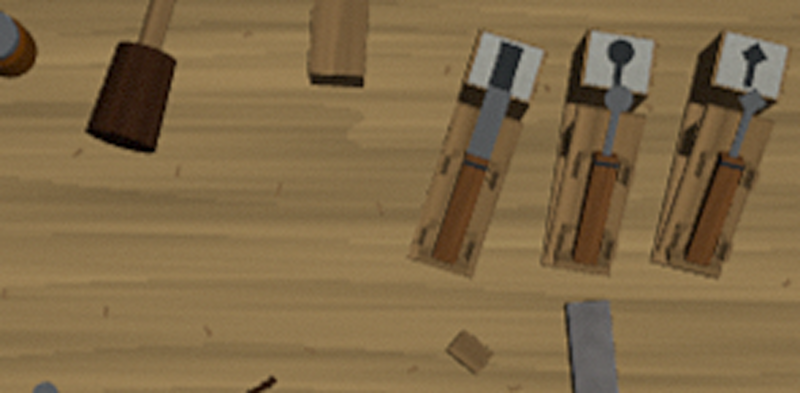

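Both chisels sit on their own rests, in line. The mallet head's left edge went from (95,130) to (88,130), about 8 mm, so I'll check that it isn't still rolling before handing in.

```bash
python3 - <<'E'
from h import *;from plant import arm
def cen(p):
    K,V=load("top0.npz")[2:];h=cv2.cvtColor(p,cv2.COLOR_RGB2HSV)[108:162,150:200];m=(h[...,2]<75)&(h[...,1]>100);y,x=np.nonzero(m)
    return ray((x.mean()+150,y.mean()+108),50,K,V).round(1),m.sum()
print("start",cen(load("top0.npz")[0]))
for i in range(3):
    print(arm.read_state()["time_s"],cen(arm.capture("top")[0]));arm.wait(1)
E
```

```text
start (array([669.8, 300.2,  50. ]), np.int64(909))
26.0167 (array([671.5, 307.5,  50. ]), np.int64(899))
27.0667 (array([671.5, 307.6,  50. ]), np.int64(902))
28.1167 (array([671.4, 307.5,  50. ]), np.int64(899))
```

The mallet is at rest after a 7.5 mm shift, well under the 30 mm limit. Handing in.

```bash
python3 -c "
from plant import arm
print(arm.sign_off())"
```

```text
the job is handed in; nothing more can be done
None
```

Both chisels are home on their own rests, released and still, and the job was handed in at about 29 s (no verdict came back); the mallet shifted about 7.5 mm along the way, within its 30 mm limit.

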